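Load the drilling jig and shut its latch

TASK

Push the aluminium block along the bench, square between the jig's two guide rails, until it is fully home against the end stop, then push the red latch fully shut across the mouth behind it. Only push, gently, with the fingers: the block must stay flat on the bench and is never picked up, and the tools and other things around are left where they are.

Things in the scene. Friction and masses are not known exactly. Their poses are not given: they have to be found in the camera images.
- block_mid (a point): centre (half-way up, 12 mm above the bench) of the loose aluminium block: 64 mm long (its x), 50 mm wide (its y), 24 mm high, 0.17 to 0.27 kg, plain flat sides, four small tapped holes in the top. It lies flat on the bench in front of the jig. Turned end for end it is the same block.
- block: the same aluminium block; its origin is the centre of its underside, z up. It may slide on the bench and must never leave it.
- jig: steel drilling jig screwed to the bench. Origin on the bench top in the middle of its mouth, between the front ends of two parallel guide rails; x points into the jig (the way the block goes in), y to the left of that, z up. Rails: 81 mm long (x 0 to 81), 18 mm thick, 28 mm high, inner faces at y = +26.5 and -26.5 mm (53 mm apart), front ends half-round (radius 9 mm) to lead the block in.
- jig_mouth (a point): the middle of the jig's mouth, 12 mm above the bench, on the line between the front ends of the two rails; same axes as the jig. Screwed feet beside the rails (12 mm high with their heads) reach out to y = +/-64 mm from x = 20 to 80 mm.
- jig_home (a point): where the centre of the block lies when it is fully home, 12 mm above the bench: x = 33 mm, y = 0 in the jig's frame. Its front face then touches the end stop, a bar across the gap at x = 65 mm, and its rear face is about flush with the rails' front ends (x = 1 mm).
- drill_bush (a point): top of the drill bush, 41 mm above the bench, in the dark plate that bridges the rails over x = 20 to 52 mm of the jig; the plate's underside is 28 mm above the bench, and the block slides in under it.
- latch (a joint): angle (rad) of the red swing latch about its upright pivot: 0 = shut, the bar straight across the mouth at the rails' front ends (its stop); 1.57 = pointing straight away from the jig; limit 2.4. Starts at 1.5 to 2.0, turns stiffly (about 1 N at its end) and stays where it is left. Shut, it is 2 mm behind the rear face of a block fully home; it cannot shut over a block that sticks out.
- latch_pivot (a point): pivot of the latch, 12.5 mm above the bench, fixed at x = -7 mm, y = -46 mm in the jig's frame (beside the mouth, in front of the right-hand rail). The red bar is 12 mm wide, reaches 88 mm from here and lies 6.5 to 18.5 mm above the bench; at angle a it points along (-sin a, cos a) in the jig's x, y.
- latch_knob (a point): the black knob standing on the latch's free end, 82 mm from the pivot; 17 mm thick, from 18.5 to 49.5 mm above the bench; this point is 36.5 mm above the bench.
- oil_can: small green oil can with a thin bent spout, 71 x 86 x 187 mm; loose bystander, origin at the centre of its underside. Leave it where it is.
- mug: white mug, 82 x 112 x 94 mm; loose bystander, origin at the centre of its underside. Leave it where it is.
- brush_paint: flat paint brush with a red handle, 44 x 210 x 15 mm; loose bystander, origin at the centre of its underside. Leave it where it is.
- hammer: hammer with a wooden handle, 108 x 292 x 38 mm; loose bystander, origin at the centre of its underside. Leave it where it is.
- sd_red: flat screwdriver with a red and black handle, 29 x 210 x 29 mm; loose bystander, origin at the centre of its underside. Leave it where it is.
- spanner_17: bright combination spanner, 37 x 233 x 8 mm; loose bystander, origin at the centre of its underside. Leave it where it is.
- tape_black: roll of black insulating tape, 64 x 67 x 18 mm; loose bystander, origin at the centre of its underside. Leave it where it is.
Not all that is in view belongs to the job. What is meant by the block is not green, and is the smaller of those in its own colour.

How it is judged (in metres and radians):
On the way, in this order (a step that is already met when the one before it is completed fails the run):
1. the block's front end is at least 12 mm into the gap between the rails, with the latch still open (x of block_mid in the frame of jig_mouth above -0.02 m and y of block_mid in the frame of jig_mouth between -0.006 and 0.006 m and value of joint latch above 0.8 rad), for 0.05 s.
2. the block is home (within 6 mm of the end stop), with the latch still open (x of block_mid in the frame of jig_mouth above 0.027 m and y of block_mid in the frame of jig_mouth between -0.004 and 0.004 m and angle between the x axis of block and the x axis of jig, either way round below 0.08 rad and value of joint latch above 0.5 rad), for 0.1 s.
At the end, for the whole second after the job is handed in: The block lies flat on the bench between the rails, within 3 mm of the end stop and 4 mm of the middle, square to the jig within 0.08 rad; the latch is shut behind it (angle below 0.07 rad); both at rest (x of block_mid in the frame of jig_mouth above 0.03 m and y of block_mid in the frame of jig_mouth between -0.004 and 0.004 m and angle between the x axis of block and the x axis of jig, either way round below 0.08 rad and value of joint latch below 0.07 rad and height (world z) of block below 0.004 m and linear speed of block below 0.02 m/s and velocity of joint latch between -0.1 and 0.1 rad/s); the robot touches nothing.
It fails at once if the block is lifted (its underside centre more than 8 mm above the bench) or tipped by more than 0.25 rad (height (world z) of block above 0.008 m or angle between block's own z axis and vertical above 0.25 rad).
It fails at once if the block is pressed with more than 60 N by the fingers (contact force between block and the fingers above 60 N).
It fails at once if the oil can, mug, paint brush, hammer, screwdriver, spanner or tape is moved by more than 20 mm (distance of any of oil_can, mug, brush_paint, hammer, sd_red, spanner_17, tape_black from where it was at the start of the episode above 0.02 m).
It also fails if it takes over 72 s, if anything falls off the work surface, if the arm or the gripper's body presses on something with over 40 N, if the wrist force passes 120 N, or if a joint passes its speed limit or range.

ROBOT

A 6-joint arm with a two-finger parallel gripper is mounted at the origin on a cart in front of the work surface, level with it; the furniture and walls round the work are solid. World frame = base frame: x ahead of the robot, y to its left, z up, the work surface at z = 0. Lengths are in mm, angles in rad, forces in N, time in s.
With the tool pointing down it reaches from about 275 to 750 mm from the base axis. Payload 10.2 kg.
Tool frame: the origin (TCP) lies between the finger pads; the fingertips stand 17 mm ahead of it and the grasp point (between the pads) lies 2 mm behind it (r.tip_reach is the distance from the TCP to the fingertips, in mm); z points along the fingers, y is the line along which they close (so a half turn about z gives the same grasp; the last joint's range is limited). The gripper opens to 88 mm and grips with 3 to 60 N. Pads are 18 mm wide; open, the fingers measure 123 mm over their backs; the gripper's body (75 mm by 187 mm) begins 45 mm behind the grasp point.
Start: joints at [-1.33, 0.313, 1.498, -0, 1.331, -0.223], TCP at [234.848, -469.551, 255.72] pointing down, gripper open.
Joint ranges: [-2.94, 2.94], [-0.97, 2.17], [0.19, 2.56], [-1.23, 4.37], [0.02, 3.11], [-2.88, 2.88]. Speed limits (rad/s): [2.39, 2.39, 3.01, 3.14, 3.14, 3.14].

INTERFACE

Orientations are given as a rotation vector (axis times angle).
In Python, from cell import r gives the robot as it stands. The module is installed in compiled form; this text tells all that it offers. Calls block until the motion is done:
- r.move_ptp(position, orientation): joint-space move of the TCP to a pose.
- r.servo_line(position, velocity=150, rotation=None, contact_N=None): straight line of the TCP; rotation=None keeps the orientation; velocity is the mean speed in mm/s. With contact_N (N) it stops when the force on the tool has changed by that much, and returns True; else False.
- r.move_j(angles): joint-space move.
- r.set_gripper(opening): opening from 0.0 (shut) to 1.0 (fully open); the grip force is fixed at half the most; returns when the fingers have stopped.
- r.wait(seconds).
- r.ik(position, orientation): joint angles nearest the present ones, or None.
- r.camera(name): name is "scene" or "top"; returns a dict with "pixels" (420x560x3 uint8, blue, green, red), "depth" (420x560 float32, mm along the optical axis (not along the pixel's ray), 0 where there is no reading), "mtx" (3x3 intrinsics, pixels), "k1" (the pictures are not rectified: a ray, as slopes to the right and down, at radius r is drawn at 1 + k1 r^2 times it, then the intrinsics apply), "pose" (4x4, takes a point from camera to world coordinates). Camera axes: x right, y up, looking along -z (the intrinsics and any distortion apply to the point x, -y, -z); pixel columns grow to the right and rows downward; lengths in mm; the calibration is good to about 2 mm. A picture is of the moment at which its call begins.
A pose or a line that the arm cannot do raises r.PlanningError and nothing moves.
- r.close_job(): hands the job in; it is judged then, once.
Readings, each from a call of its own:
- r.current_time(): time.
- r.current_q(): joint angles.
- r.current_qvel(): joint speeds.
- r.current_tau(): joint torques, N m.
- r.current_ee_pos(): TCP position.
- r.current_eef_rot(): TCP orientation.
- r.current_ft_force(): force on the tool from outside, world axes, zero at the start.
- r.current_moment(): the same for the moment, N m.
- r.current_opening(): opening from 0.0 (shut) to 1.0 (fully open).
- r.current_gripper_force(): force on a finger pad.
Only numpy, scipy, OpenCV 4.12 (cv2) and the standard library are available. Lean on these libraries where they do the work, as an engineer would, in place of code of your own. Each camera call takes 0.05 s, during which the arm holds its last target. There are 200 camera calls.

## Working session

There is one attempt and no reset: what is moved stays moved. The work goes in short steps, each a Python script; the robot and the scene stay as the last script left them, time stands still between calls to the robot, and variables do not carry over. Pictures are saved under pics/ and viewed, at most 10 in all, crops included, and the job is handed in when it is done.

```bash
mkdir -p pics
cat > h.py <<'E'
import numpy as np, cv2
from cell import r
def shot(name):
    c=r.camera(name); np.savez(f'{name}.npz',**c); return c
def world(c,z=None):
    """HxWx3 world points, by depth, or by intersection with plane z"""
    H,W=c['depth'].shape; K=np.array(c['mtx'],float); k1=float(c['k1'])
    u,v=np.meshgrid(np.arange(W),np.arange(H))
    dx=(u-K[0,2])/K[0,0]; dy=(v-K[1,2])/K[1,1]
    x,y=dx.copy(),dy.copy()
    for _ in range(20):
        f=1+k1*(x*x+y*y); x,y=dx/f,dy/f
    d=np.stack([x,-y,-np.ones_like(x)],-1); P=np.array(c['pose'])
    dw=d@P[:3,:3].T; o=P[:3,3]
    t=c['depth'] if z is None else (z-o[2])/dw[...,2]
    return o+dw*t[...,None]
E
python3 - <<'E'
from h import *
for n in('top','scene'):
    c=shot(n); cv2.imwrite(f'pics/{n}0.png',cv2.resize(c['pixels'],(784,588),interpolation=cv2.INTER_CUBIC)); print(n,np.array(c['pose']).round(2).tolist(),c['k1'],np.array(c['mtx']).tolist())
    print((c['depth']==0).mean())
E
```

```text
top [[0.0, 1.0, -0.08, 412.44], [-1.0, 0.0, 0.0, -24.46], [0.0, 0.08, 1.0, 1540.55], [0.0, 0.0, 0.0, 1.0]] -0.14148448361758867 [[542.7462472869908, 0.0, 270.750651042692], [0.0, 542.7462472869908, 211.46764427708035], [0.0, 0.0, 1.0]]
0.004162414965986395
scene [[0.8, 0.3, -0.53, -280.57], [-0.6, 0.39, -0.69, -1106.46], [-0.0, 0.87, 0.49, 837.98], [0.0, 0.0, 0.0, 1.0]] -0.13841748940273454 [[466.17944552156166, 0.0, 283.27247168158607], [0.0, 466.17944552156166, 207.801339308561], [0.0, 0.0, 1.0]]
0.02038265306122449
```

View pics/top0.png

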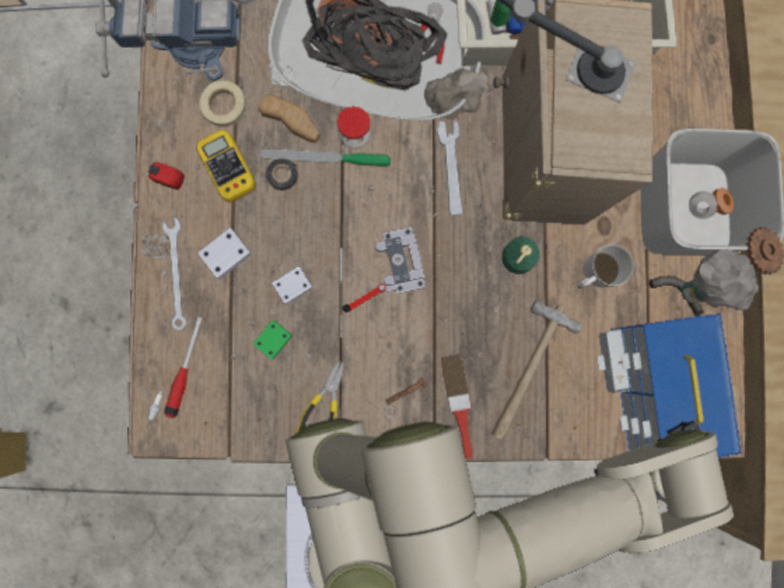

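View pics/scene0.png

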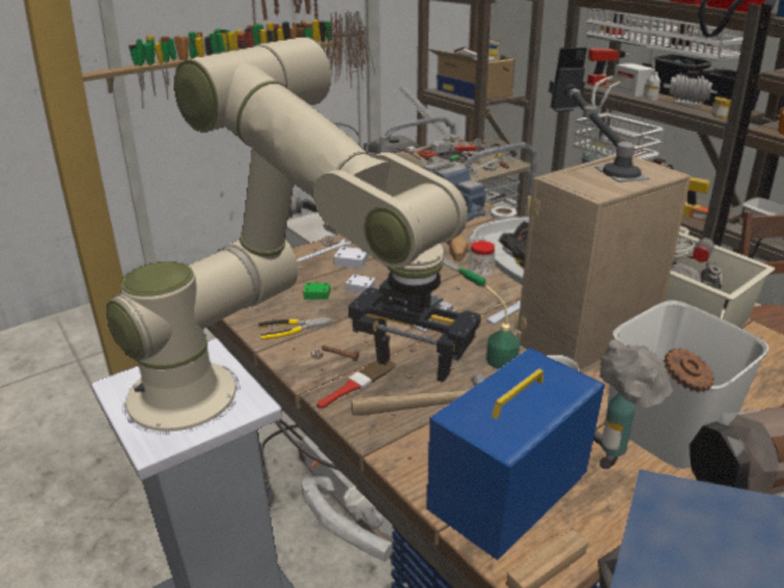

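The top view, at 784 px wide, shows:
- The block is the small silver plate at (292,284). The larger silver decoy is at (224,253) and the green one at (272,339).
- The jig is at (403,260) with its mouth facing image-left (world +y).
- The red latch runs from about (383,288) to (347,307).

Next I'll make a rectified close-up.

```bash
cat >> h.py <<'E'
def ortho(c,z,x0,x1,y0,y1,s=3):
    """metric view at height z: row <- x descending, col <- y descending, s px/mm"""
    X=x1-np.arange(int((x1-x0)*s))/s; Y=y1-np.arange(int((y1-y0)*s))/s
    g=np.stack(np.broadcast_arrays(X[:,None],Y[None,:],np.float64(z)),-1)
    P=np.array(c['pose']); q=(g-P[:3,3])@P[:3,:3]
    a=q[...,0]/-q[...,2]; b=-q[...,1]/-q[...,2]; f=1+c['k1']*(a*a+b*b); K=np.array(c['mtx'])
    return cv2.remap(c['pixels'],(K[0,0]*f*a+K[0,2]).astype('f4'),(K[1,1]*f*b+K[1,2]).astype('f4'),cv2.INTER_CUBIC)
E
python3 - <<'E'
from h import *
c=dict(np.load('top.npz'))
W=world(c)
px=lambda u,v:(int(v*560/784),int(u*560/784))
for n,u,v in [('block',292,284),('jig',403,260),('pivot',383,288),('knob',347,307),('big',224,253)]: print(n,W[px(u,v)].round(1))
x,y=W[px(292,284)][:2]; print(x,y)
o=ortho(c,26,x-75,x+125,y-245,y+55,2.6); print('x1',x+125,'y1',y+55)
cv2.imwrite('pics/ortho0.png',o)
E
```

```text
block [557.8 150.5  20.7]
jig [604.8 -71.4  37.5]
pivot [550.2 -32.7  19.4]
knob [508.5  38.9  48.8]
big [618.9 286.7  29. ]
557.8003814276933 150.46935883034354
x1 682.8003814276933 y1 205.46935883034354
```

View pics/ortho0.png

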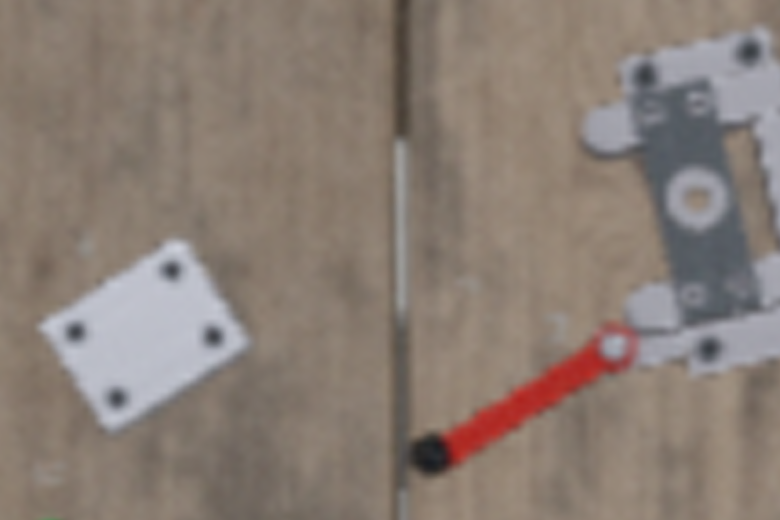

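```bash
cat > meas.py <<'E'
from h import *
from scipy.optimize import minimize
def rect(c,z,box,s=4):
    o=ortho(c,z,*box,s); h=cv2.cvtColor(o,cv2.COLOR_BGR2HSV)
    return o,h
def sil(h): return ((h[...,1]<45)&(h[...,2]>125)).astype('uint8')
def blob(m,near=None):
    n,l,st,ce=cv2.connectedComponentsWithStats(m)
    k=1+np.argmax(st[1:,4]); return (l==k).astype('uint8')
def block(c,x,y,d=55,s=4):
    box=(x-d,x+d,y-d,y+d); o,h=rect(c,24,box,s)
    m=cv2.morphologyEx(blob(sil(h)),cv2.MORPH_CLOSE,np.ones((41,41)))
    cn=max(cv2.findContours(m,cv2.RETR_EXTERNAL,cv2.CHAIN_APPROX_NONE)[0],key=cv2.contourArea)
    (u,v),_,_=R=cv2.minAreaRect(cn); b=cv2.boxPoints(R)
    e=b[1]-b[0] if np.linalg.norm(b[1]-b[0])>np.linalg.norm(b[2]-b[1]) else b[2]-b[1]
    M=cv2.moments(cn); u,v=M['m10']/M['m00'],M['m01']/M['m00']
    # long axis in world: x=-v, y=-u
    a=np.arctan2(-e[0],-e[1]); 
    return np.array([x+d-v/s,y+d-u/s]),a,np.array(R[1])/s
def wrap(a,p=np.pi): return (a+p/2)%p-p/2
E
python3 - <<'E'
from meas import *
c=dict(np.load('top.npz'))
p,a,sz=block(c,558,150); print('block',p.round(1),np.degrees(a).round(1),sz.round(1))
box=(520,690,-160,10); s=3
o,h=rect(c,28,box,s); S=cv2.GaussianBlur(sil(h).astype('f4'),(7,7),0)
def samp(pts,q):
    X=q[0]+np.cos(q[2])*pts[:,0]-np.sin(q[2])*pts[:,1]; Y=q[1]+np.sin(q[2])*pts[:,0]+np.cos(q[2])*pts[:,1]
    return cv2.remap(S,((box[3]-Y)*s).astype('f4')[None],((box[1]-X)*s).astype('f4')[None],cv2.INTER_LINEAR)[0]
g=np.stack(np.meshgrid(np.arange(-12,100),np.arange(-60,61)),-1).reshape(-1,2).astype(float)
x,y=g.T; ay=abs(y)
rail=(ay>26.5)&(ay<44.5)&(x<81)&((x>9)|((x-9)**2+(ay-35.5)**2<81))
plate=(x>17)&(x<55)
gap=(ay<25)&(x>-10)&(x<63); front=(x<19)&(x>-8)&~rail&(y>-25)
pos=g[rail&~plate]; neg=g[(gap&~plate)|front]
f=lambda q:-(samp(pos,q).mean()-samp(neg,q).mean())
best=min((minimize(f,[580+dx,-35+dy,np.radians(-75+t)],method='Nelder-Mead',options=dict(initial_simplex=np.array([[580+dx,-35+dy,np.radians(-75+t)]]*4)+np.vstack([np.zeros(3),np.diag([5,5,.05])]))) for dx in(-6,6) for dy in(-6,6) for t in(-4,4)),key=lambda r:r.fun)
q=best.x; print('jig',q.round(2),np.degrees(q[2]).round(2),best.fun)
loc=lambda P:np.array([[np.cos(q[2]),np.sin(q[2])],[-np.sin(q[2]),np.cos(q[2])]])@(np.array(P)-q[:2])
# red bar & knob
box2=(480,580,-60,70)
o2,h2=rect(c,18.5,box2,s); m=blob((((h2[...,0]<8)|(h2[...,0]>172))&(h2[...,1]>130)).astype('uint8'))
R=cv2.minAreaRect(np.argwhere(m)[:,::-1].astype('f4')); print('bar',[(box2[1]-v/s,box2[3]-u/s) for u,v in cv2.boxPoints(R)])
o3,h3=rect(c,49.5,box2,s); m=blob(((h3[...,2]<60)).astype('uint8')[:, :]*1); yx=np.argwhere(m).mean(0); K=(box2[1]-yx[0]/s,box2[3]-yx[1]/s); print('knob',K,m.sum()/9, loc(K))
k=loc(K)-[-7,-46]; print('latch angle',np.arctan2(-k[0],k[1]),np.hypot(*k))
print('block in jig',loc(p),np.degrees(wrap(a-q[2])))
# overlay
for P in pos[::7]:
    X=q[0]+np.cos(q[2])*P[0]-np.sin(q[2])*P[1]; Y=q[1]+np.sin(q[2])*P[0]+np.cos(q[2])*P[1]
    cv2.circle(o,(int((box[3]-Y)*s),int((box[1]-X)*s)),0,(0,0,255),-1)
cv2.imwrite('pics/fit.png',o)
E
```

```text
block [553.1 146. ] -152.4 [87.2 86.3]
jig [597.08 -26.74  -1.32] -75.35 -0.9375699758529663
bar [(np.float32(515.17596), np.float32(39.49527)), (np.float32(554.03796), np.float32(-26.130196)), (np.float32(542.25), np.float32(-33.11081)), (np.float32(503.38797), np.float32(32.51466))]
knob (np.float64(506.31854379977244), np.float64(39.450796359499435)) 130.22222222222223 [-86.99547713 -71.06383245]
latch angle 1.8744240776940788 83.83001883994805
block in jig [-178.26462984    1.2028866 ] -77.03557416282707
```

View pics/fit.png

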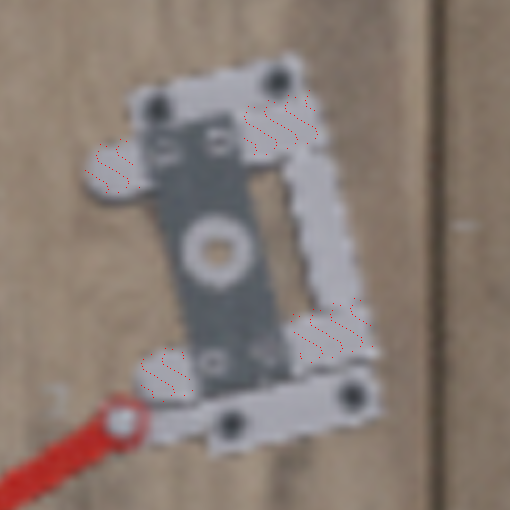

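Jig fit is good: origin (597.1, -26.7), x axis at -75.35°. The latch is at about 1.87 rad. The block mask leaked into the wood, so I'll fix it with a colour-opponent mask and then check reachability.

```bash
sed -i 's/^def block.*/def block(c,x,y,d=50,s=4):/; s/m=cv2.morphologyEx(blob(sil(h)).*/bm=(o[...,0].astype(int)-o[...,2]>-8)\&(o[...,2]>120); m=cv2.morphologyEx(blob(bm.astype("uint8")),cv2.MORPH_CLOSE,np.ones((25,25)))/' meas.py
cat >> meas.py <<'E'
from scipy.spatial.transform import Rotation as Rn
JQ=np.array([597.08,-26.74]); JA=np.radians(-75.35)
RJ=np.array([[np.cos(JA),-np.sin(JA)],[np.sin(JA),np.cos(JA)]])
def jw(x,y): return JQ+RJ@np.array([x,y],float)
def wj(P): return RJ.T@(np.array(P)-JQ)
FLIP=0
def pose(x,y,tipz,yaw,flip=None):
    "jig x,y, fingertip height, tool-x yaw rel. jig"
    a=JA+yaw+(FLIP if flip is None else flip); X=np.array([np.cos(a),np.sin(a),0]); Z=np.array([0,0,-1.])
    return np.r_[jw(x,y),tipz+17],Rn.from_matrix(np.stack([X,np.cross(Z,X),Z],1)).as_rotvec()
def look():
    c=shot('top'); return c
def bj(c,guess):
    p,a,sz=block(c,*jw(*guess)); return wj(p),wrap(a-JA),sz
def latchpose(a,off,tipz,flip=None):
    p=np.array([-7,-46])+82*np.array([-np.sin(a),np.cos(a)])-off*np.array([np.cos(a),np.sin(a)])
    return pose(*p,tipz,a,flip)
E
python3 - <<'E'
from meas import *
c=dict(np.load('top.npz')); print(bj(c,(-181,3)))
for fl in(0,np.pi):
  for n,P in [('start',pose(-240,-15,4,.3,fl)),('home',pose(-8,0,4,0,fl)),('l0',latchpose(1.9,30,25,fl)),('l1',latchpose(1,18,25,fl)),('l2',latchpose(0,18,25,fl))]:
    q=r.ik(*P); print(n,P[0].round(0),None if q is None else np.round(q,2))
E
```

```text
(array([-181.36674435,    2.82658929]), np.float64(0.3150225025029103), array([53.47002792, 67.30309296]))
start [522. 202.  21.] [ 0.16  0.68  1.62 -0.    0.85  2.75]
home [595. -19.  21.] [-0.23  0.73  1.5  -0.    0.91  2.66]
l0 [481.  20.  42.] [-0.2   0.51  1.85 -0.    0.78  0.78]
l1 [559.  52.  42.] [-0.12  0.64  1.6  -0.    0.89  1.77]
l2 [626.   7.  42.] [-0.18  0.76  1.38 -0.    1.    2.71]
start [522. 202.  21.] [ 0.16  0.68  1.62 -0.    0.85 -0.4 ]
home [595. -19.  21.] [-0.23  0.73  1.5  -0.    0.91 -0.48]
l0 [481.  20.  42.] [-0.2   0.51  1.85 -0.    0.78 -2.36]
l1 [559.  52.  42.] [-0.12  0.64  1.6  -0.    0.89 -1.37]
l2 [626.   7.  42.] [-0.18  0.76  1.38 -0.    1.   -0.43]
```

```bash
sed -i 's/^FLIP=0/FLIP=np.pi/' meas.py
python3 - <<'E'
from meas import *
B=np.array([-181.4,2.8]); th=.31; u=np.array([np.cos(th),np.sin(th)])
r.set_gripper(0.1); print('open',r.current_opening())
p=B-62*u; r.move_ptp(*pose(*p,200,th)); r.move_ptp(*pose(*p,30,th))
P,o=pose(*p,4,th); r.servo_line(P,80)
f0=np.array(r.current_ft_force())
P,_=pose(*(B-38*u),4,th); print('touch',r.servo_line(P,40,contact_N=4),(np.array(r.current_ft_force())-f0).round(2),wj(r.current_ee_pos()[:2]))
P,o=pose(-90-41,0,4,0); r.servo_line(P,40,rotation=o); print((np.array(r.current_ft_force())-f0).round(2))
P,_=pose(-90-46,0,4,0); r.servo_line(P,60)
c=look(); print(bj(c,(-90,0)),r.current_time())
x,y=jw(-70,-10); cv2.imwrite('pics/mid.png',ortho(c,24,x-80,x+80,y-120,y+120,3))
E
```

```text
open 0.10059758235587256
touch False [-0.53  1.07 -0.87] [-217.48933573   -8.83016171]
[-0.68  0.48 -0.47]
(array([-68.14166547,  -4.24877119]), np.float64(1.1745746177048604), array([30.81152534, 58.39663696])) 8.475
```

View pics/mid.png

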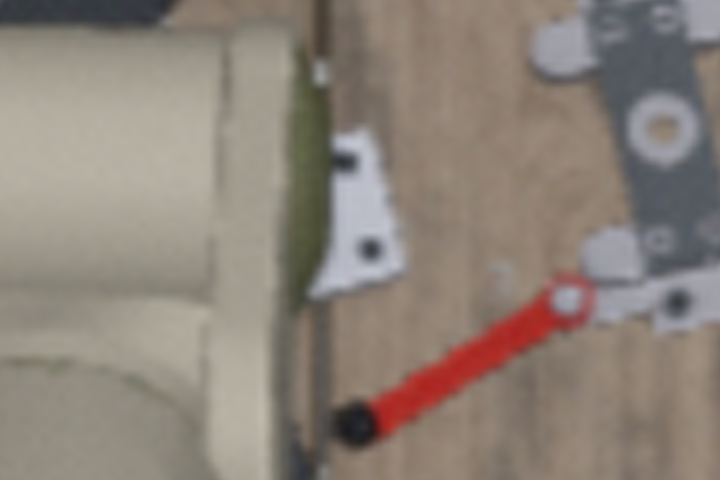

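Part of the view is blocked by the arm. The visible front-face corners are at (362,130) and (405,268), which puts the block about 1 mm off-centre and nearly square at x≈-90. That is within the lead-in, so I'll push it home with a force stop.

Run:
```python
from meas import *
def push(x,v,N):
    P,_=pose(x,0,4,0); t=r.servo_line(P,v,contact_N=N); print(x,t,wj(r.current_ee_pos()[:2]).round(2),(RJ.T@(np.array(r.current_ft_force())-f0)[:2]).round(2),round(r.current_time(),2)); return t
f0=np.array(r.current_ft_force())
push(-75,40,15) or push(-45,25,15) or push(-13,25,15) or push(-3,10,15)
r.wait(.3); print((RJ.T@(np.array(r.current_ft_force())-f0)[:2]).round(2),wj(r.current_ee_pos()[:2]).round(2))
```

```text
-75 False [-7.495e+01  1.000e-02] [0.3  0.58] 10.15
-45 False [-4.492e+01 -2.000e-02] [-0.51 -2.01] 11.5
-13 False [-12.92   0.08] [-0.13 -0.46] 12.93
-3 True [-8.83 -0.24] [-0.59 -0.02] 13.57
[-0.17 -0.86] [-9.19 -0.69]
```

Run:
```python
from meas import *
f0=np.array(r.current_ft_force())
P,_=pose(-2,-.5,4,0); print(r.servo_line(P,10,contact_N=25),wj(r.current_ee_pos()[:2]).round(2))
P,_=pose(-60,0,4,0); r.servo_line(P,80); P,_=pose(-60,0,120,0); r.servo_line(P,150)
r.move_ptp(*latchpose(1.95,70,150))
c=look(); x,y=jw(10,-5); cv2.imwrite('pics/home.png',ortho(c,26,x-85,x+85,y-110,y+110,3.5)); print(r.current_time())
```

```text
True [-8.77 -0.94]
17.9583
```

View pics/home.png

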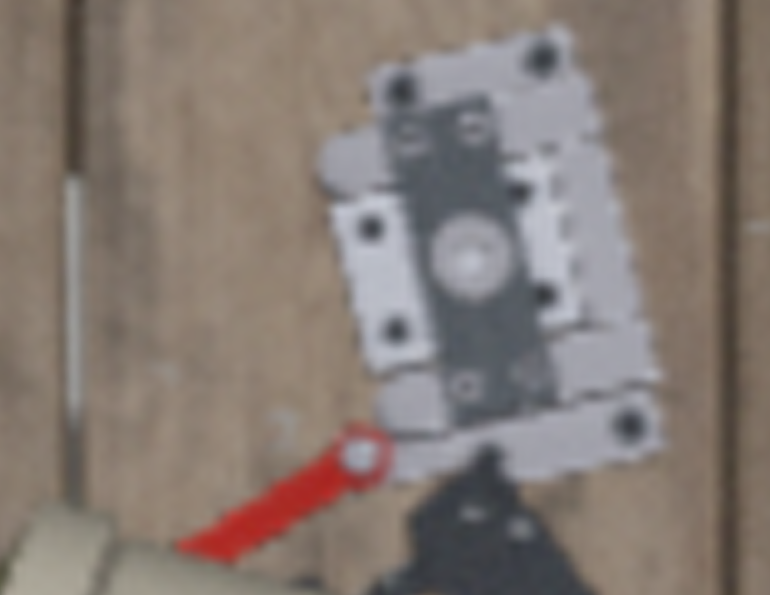

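The block is home: its front touches the stop and its rear face, at (335,205)–(370,365), is flush with the rail noses. Now I'll sweep the latch shut by its knob.

Run:
```python
from meas import *
r.set_gripper(0.0)
r.move_ptp(*latchpose(1.95,38,80)); P,_=latchpose(1.95,38,24); r.servo_line(P,100)
f0=np.array(r.current_ft_force())
for a in np.arange(1.8,-.01,-.15):
    P,o=latchpose(a,17.5,24)
    if r.servo_line(P,60,rotation=o,contact_N=20): print('contact at',a); break
print(wj(r.current_ee_pos()[:2]).round(2),(RJ.T@(np.array(r.current_ft_force())-f0)[:2]).round(2))
P,o=latchpose(0,11,24); print(r.servo_line(P,10,contact_N=10),wj(r.current_ee_pos()[:2]).round(2),latchpose(0,17.5,24)[0].round(1),r.current_time())
```

```text
[-24.85  35.82] [0.21 0.01]
True [-22.    35.93] [625.7   6.1  41. ] 24.8583
```

Run:
```python
from meas import *
P,o=latchpose(0,9,24); print(r.servo_line(P,10,contact_N=15),wj(r.current_ee_pos()[:2]).round(2))
P,_=latchpose(0,45,24); r.servo_line(P,80); P,_=latchpose(0,45,150); r.servo_line(P,150)
r.move_ptp(*pose(-200,-150,200,0))
c=look(); x,y=jw(10,-5); cv2.imwrite('pics/shut.png',ortho(c,26,x-85,x+85,y-110,y+110,3.5)); print(r.current_time())
box=(540,660,-70,30);s=4; o,h=rect(c,18.5,box,s); m=blob((((h[...,0]<8)|(h[...,0]>172))&(h[...,1]>130)).astype('uint8'))
R=cv2.minAreaRect(np.argwhere(m)[:,::-1].astype('f4')); print('bar',[wj((box[1]-v/s,box[3]-u/s)).round(1) for u,v in cv2.boxPoints(R)])
```

```text
True [-21.88  35.9 ]
27.7833
bar [array([-12.3,  33.9]), array([-0.2, 33.6]), array([ -2.1, -41.3]), array([-14.2, -41. ])]
```

View pics/shut.png

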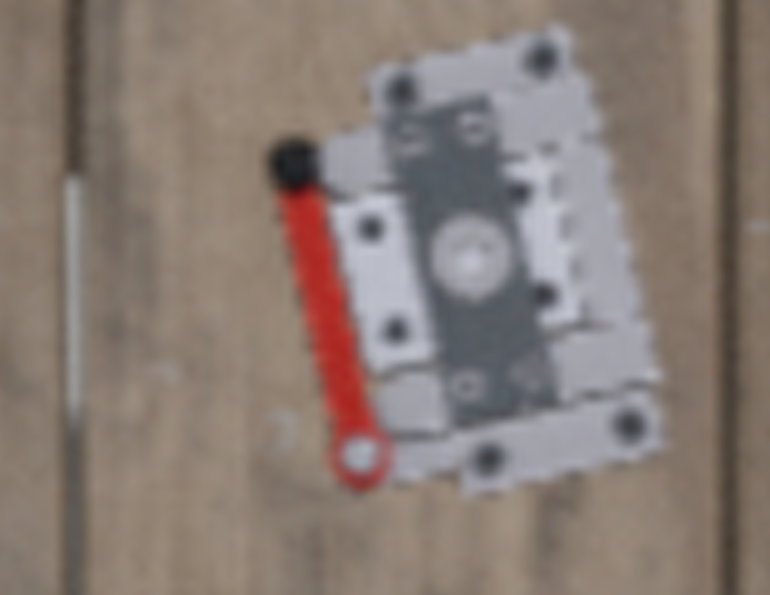

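The bar lies straight across the mouth against its stop, from the pivot at (360,455) to the knob at (294,163). The block is flush behind it and the robot is clear, so I'll hand in.

```bash
python3 -c "
from cell import r
print(r.close_job())"
```

```text
the job is handed in; nothing more can be done
None
```

The block is home against the end stop and the latch is shut across the mouth behind it, as seen in the last top picture; I handed the job in just after 27.8 s on the robot's clock, and no verdict came back.

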